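Book out picked fittings on the bin counters

TASK

The fittings on this order came from the red, the yellow and the blue bin, so book them out on the counters in that order: press the red button down, then the yellow, then the blue, each with a gentle push of the fingertips until it is fully down, where it stays. Nothing came from the green bin, so leave its button up. Do not lift, tip or push the counters out of place, and do not disturb the loose fittings standing between them; finish clear of everything.

Things in the scene. Friction and masses are not known exactly. Their poses are not given: they have to be found in the camera images.
- red_button (a joint): how far the red push button is pressed down, m: 0 = fully up (start), 0.010 = fully down. Below that a rubber cushion in the housing lets the cap sink up to 8 mm more, from 5 N at first to 15 N at 8 mm, and lifts it back when let go. About 3 N moves it; it has no spring and stays wherever it is left. Push it slowly and with well under 25 N. It counts as pressed from 0.007 on.
- red_top (a point): centre of the flat top face of the red button, a round red cap 36 mm across on top of its counter; z up. Its top is 65 mm above the table when up, 55 mm when fully down (then still 10 mm above the housing).
- red_counter: the red counter: a loose grey housing 64 x 64 x 45 mm, 0.3 to 0.6 kg, with a red strip on its front and back and the red button in the middle of its top, standing on the table in front of the red bin. Origin: centre of its underside, z up, front to -x.
- red_bin: red open-fronted stock bin, fixed, 160 (x) x 102 (y) x 75 mm high, filled with fittings that stay below 75 mm. Origin: centre of its underside; its low front faces -x, where its counter stands about 160 mm from this origin.
- yellow_button (a joint): how far the yellow push button is pressed down, m: 0 = fully up (start), 0.010 = fully down. Below that a rubber cushion in the housing lets the cap sink up to 8 mm more, from 5 N at first to 15 N at 8 mm, and lifts it back when let go. About 3 N moves it; it has no spring and stays wherever it is left. Push it slowly and with well under 25 N. It counts as pressed from 0.007 on.
- yellow_top (a point): centre of the flat top face of the yellow button, a round yellow cap 36 mm across on top of its counter; z up. Its top is 65 mm above the table when up, 55 mm when fully down (then still 10 mm above the housing).
- yellow_counter: the yellow counter: a loose grey housing 64 x 64 x 45 mm, 0.3 to 0.6 kg, with a yellow strip on its front and back and the yellow button in the middle of its top, standing on the table in front of the yellow bin. Origin: centre of its underside, z up, front to -x.
- yellow_bin: yellow open-fronted stock bin, fixed, 160 (x) x 102 (y) x 75 mm high, filled with fittings that stay below 75 mm. Origin: centre of its underside; its low front faces -x, where its counter stands about 160 mm from this origin.
- blue_button (a joint): how far the blue push button is pressed down, m: 0 = fully up (start), 0.010 = fully down. Below that a rubber cushion in the housing lets the cap sink up to 8 mm more, from 5 N at first to 15 N at 8 mm, and lifts it back when let go. About 3 N moves it; it has no spring and stays wherever it is left. Push it slowly and with well under 25 N. It counts as pressed from 0.007 on.
- blue_top (a point): centre of the flat top face of the blue button, a round blue cap 36 mm across on top of its counter; z up. Its top is 65 mm above the table when up, 55 mm when fully down (then still 10 mm above the housing).
- blue_counter: the blue counter: a loose grey housing 64 x 64 x 45 mm, 0.3 to 0.6 kg, with a blue strip on its front and back and the blue button in the middle of its top, standing on the table in front of the blue bin. Origin: centre of its underside, z up, front to -x.
- blue_bin: blue open-fronted stock bin, fixed, 160 (x) x 102 (y) x 75 mm high, filled with fittings that stay below 75 mm. Origin: centre of its underside; its low front faces -x, where its counter stands about 160 mm from this origin.
- green_button (a joint): how far the green push button is pressed down, m: 0 = fully up (start), 0.010 = fully down. Below that a rubber cushion in the housing lets the cap sink up to 8 mm more, from 5 N at first to 15 N at 8 mm, and lifts it back when let go. About 3 N moves it; it has no spring and stays wherever it is left. Push it slowly and with well under 25 N. It counts as pressed from 0.007 on.
- green_top (a point): centre of the flat top face of the green button, a round green cap 36 mm across on top of its counter; z up. Its top is 65 mm above the table when up, 55 mm when fully down (then still 10 mm above the housing).
- green_counter: the green counter: a loose grey housing 64 x 64 x 45 mm, 0.3 to 0.6 kg, with a green strip on its front and back and the green button in the middle of its top, standing on the table in front of the green bin. Origin: centre of its underside, z up, front to -x.
- green_bin: green open-fronted stock bin, fixed, 160 (x) x 102 (y) x 75 mm high, filled with fittings that stay below 75 mm. Origin: centre of its underside; its low front faces -x, where its counter stands about 160 mm from this origin.
- brass_tee: a loose brass pipe tee standing upright, 29 mm across and 50 mm high, with a side branch reaching 24 mm to its own +x. Origin: centre of its underside.
- pipe_nipple: a loose steel pipe nipple with a hexagon round its middle, standing upright, 31 mm across and 60 mm high. Origin: centre of its underside.
- valve_cap: a loose white plastic valve cap standing upright, 30 mm across and 45 mm high. Origin: centre of its underside.

How it is judged:
By the outcome, as a careful person would: the job done as asked, in the order asked, and still so for the second after the job is handed in, with the robot touching nothing.
It also fails if it takes over 58 s, if anything falls off the work surface, if the arm or the gripper's body presses on something with over 40 N, if the wrist force passes 120 N, or if a joint passes its speed limit or range.

ROBOT

A 6-joint arm with a two-finger parallel gripper is mounted at the origin on the work surface. World frame = base frame: x ahead of the robot, y to its left, z up, the work surface at z = 0. Lengths are in m, angles in degrees, forces in N, time in s.
With the tool pointing down it reaches from about 0.275 to 0.775 m from the base axis. Payload 14.6 kg.
Tool frame: the origin (TCP) lies on the centre line of the jaws, within the pads' length; the fingertips stand r.tip_extent ahead of it and the grasp point (between the pads) lies 5 mm behind it (r.tip_extent is the distance from the TCP to the fingertips, in m); z points along the fingers, y is the line along which they close (so a half turn about z gives the same grasp; the last joint's range is limited). The gripper opens to 85 mm and grips with 20 to 120 N. Pads are 22 mm wide; open, the fingers measure 114 mm over their backs; the gripper's body (76 mm by 85 mm) begins 54 mm behind the grasp point. The pads swing forward as they close: fully open they stand 13 mm farther back than shut.
Start: joints at [-74.559, 15.075, -2.767, 72.158, 0, 81.102], TCP at [0.216, -0.478, 0.245] pointing down, gripper open.
Joint ranges: [-151.79, 151.79], [-50.71, 97.33], [-67.44, 78.34], [-121.81, 120.89], [-77.56, 73.72], [-180, 180]. Speed limits (degrees/s): [108.29, 108.29, 147.25, 159.86, 180, 180].

INTERFACE

Orientations are given as [roll, pitch, yaw] about the fixed x, y, z axes, in that order (R = Rz(yaw) Ry(pitch) Rx(roll)).
In Python, from plant import r, imaging gives the robot as it stands.
- The arm moves only by the tool jog_arm, never from a script. Its arguments are lists of equal length, an entry for each row: "turn": the turn, a rotation vector about the tool's x, y, z in rad, a list of three; "slide": the shift along the tool's x, y, z in cm, a list of three; "hand": the closure, from -1 (fully open) to 1 (shut). A call has 1 to 20 rows; each row shifts and turns the commanded pose from where the row before left it, along the tool's axes as they then stand; what a row does not reach is not made up. A row lasts 1/8 s, in which the tool goes at most 62.5 mm and 10.7 degrees, less where a joint would pass 70% of its speed; a pose out of reach is approached as far as the arm can. A call is refused whole if a number of a shift passes 6.25 or a number of a turn 0.188, either way. A call with a gripper value outside its range is refused whole. The fingers move at their own pace and stop on an object; "squeeze" is the grip in N (left out, the last holds). Time passes only in rows, so rows that do not move let the fingers close. It gives the time, the measured TCP pose, the force, the opening and the grip force at its end, in the units of the state.
- r.read_state(): the state, without advancing time (a new reading comes with each control period).
- imaging.snapshot(name): name is "side" or "top" or "wrist"; returns a dict with "frame" (400x640x3 uint8, red, green, blue), "camera_matrix" (3x3 intrinsics, pixels), "world_from_camera" (4x4, takes a point from camera to world coordinates); the wrist camera has in their place "tool_from_camera" (4x4, takes a point from camera to tool coordinates, whose origin is the TCP and whose axes are the flange's). Camera axes: x right, y up, looking along -z (the intrinsics and any distortion apply to the point x, -y, -z); pixel columns grow to the right and rows downward; lengths in m; the calibration is good to about 2 mm. The wrist camera is an equidistant fisheye: a pixel r from the principal point sees the ray r / f radians off the axis. A picture is of the moment at which its call begins: read the wrist's pose just before it. There is no depth.
- r.hand_in(): hands the job in; it is judged then, once.
The state is a dict: "time": time; "joint_positions": joint angles; "dq": joint speeds; "effort": joint torques, N m; "tool_pos": TCP position; "orientation": TCP orientation; "ft_force": force on the tool from outside, world axes, zero at the start; "ft_torque": the same for the moment, N m; "grip_width": opening from 0.0 (shut) to 1.0 (fully open); "grip_force": force on a finger pad.
Only numpy, scipy, OpenCV 4.12 (cv2) and the standard library are available. Lean on these libraries where they do the work, as an engineer would, in place of code of your own. Each camera call takes 0.05 s, during which the arm holds its last target. There are 200 camera calls.

## Working session

There is one attempt and no reset: what is moved stays moved. The work goes in short steps, Python scripts to look and compute and a tool call to move; the robot and the scene stay as the last step left them, time stands still between calls to the robot, and variables do not carry over. Pictures are saved under pics/ and viewed, at most 10 in all, crops included, and the job is handed in when it is done.

Besides the shell and the picture viewer there is one more tool, called after ">>>" as name(argument=value, ...) on one line, values as JSON. jog_arm: Moves the arm, as the interface text tells. Its arguments: {"type":"object","properties":{"turn":{"type":"array","items":{"type":"array","items":{"type":"number"}}},"slide":{"type":"array","items":{"type":"array","items":{"type":"number"}}},"hand":{"type":"array","items":{"type":"number"}},"squeeze":{"type":"number"}},"required":["turn","slide","hand"]}

```bash
mkdir -p pics; ls; python3 - <<'E'
from plant import r, imaging
import cv2,pickle
print(r.read_state(), r.tip_extent)
for n in("top","side"):
    s=imaging.snapshot(n); pickle.dump(s,open(n+".pkl","wb"))
    cv2.imwrite(f"pics/{n}0.png",s["frame"][:,:,::-1]); print(s["camera_matrix"],s["world_from_camera"],[k for k in s])
E
```

```text
pics
{'time': 0.0, 'joint_positions': array([-7.45596886e+01,  1.51009793e+01, -2.80312558e+00,  7.21611543e+01,
       -5.76675674e-04,  8.11022122e+01]), 'dq': array([-0.07955965, -0.06570942, -0.06771118, -0.01514725, -0.01824876,
       -0.04564974]), 'effort': array([ 1.95687469e-03, -6.37608147e+01,  3.84563756e+01,  1.35193279e-02,
        8.44288138e-05,  1.74727688e-05]), 'tool_pos': array([ 0.21628479, -0.47808044,  0.24480979]), 'orientation': array([-1.79935437e+02, -9.52404792e-03,  2.43380942e+01]), 'ft_force': array([ 0.31142295,  0.08965772, -0.20425012]), 'ft_torque': array([-0.02774126,  0.03505083, -0.02616665]), 'grip_force': 0.0, 'grip_width': 0.9985388184523073} 0.014
[[468.80850817   0.         320.72369775]
 [  0.         468.80850817 197.23197846]
 [  0.           0.           1.        ]] [[ 0.01056072  0.9988805  -0.046111    0.51068801]
 [-0.99964623  0.00942061 -0.024873    0.00664782]
 [-0.02441077  0.04635737  0.99862661  1.12139619]
 [ 0.          0.          0.          1.        ]] ['frame', 'camera_matrix', 'world_from_camera']
[[480.14907677   0.         324.64767337]
 [  0.         480.14907677 206.88947116]
 [  0.           0.           1.        ]] [[ 0.97778742  0.10810847 -0.17956705  0.39509127]
 [-0.2084214   0.59218578 -0.77838071 -0.75097562]
 [ 0.02218751  0.79851648  0.60156392  0.66206596]
 [ 0.          0.          0.          1.        ]] ['frame', 'camera_matrix', 'world_from_camera']
```

View pics/top0.png

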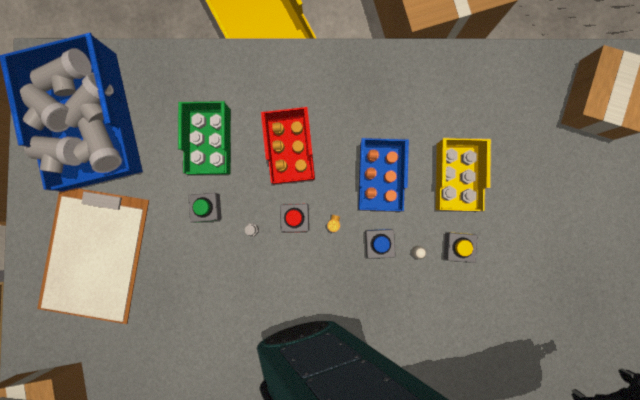

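View pics/side0.png

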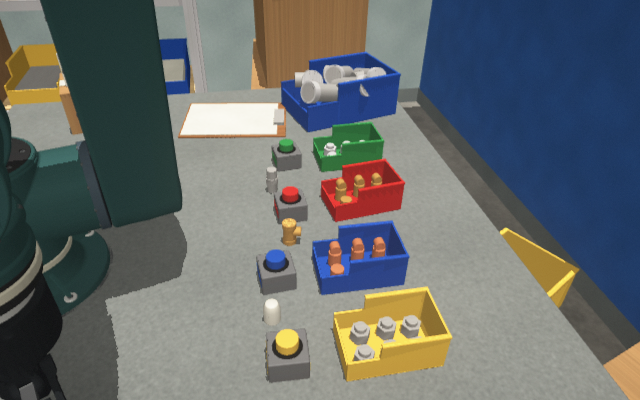

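The top view shows the buttons at about green (202,207), red (293,217), blue (380,244) and yellow (463,247). The nipple is at (250,230), the tee at (333,224) and the valve cap at (420,253). The side view agrees.

```bash
cat > h.py <<'E'
import numpy as np,cv2
def ray(s,u,v):
    K=s["camera_matrix"];T=s["world_from_camera"]
    d=T[:3,:3]@np.array([(u-K[0,2])/K[0,0],-(v-K[1,2])/K[1,1],-1]);return T[:3,3],d
def at(s,u,v,z):
    o,d=ray(s,u,v);return (o+d*(z-o[2])/d[2])[:2]
def blob(s,c,u0,v0,h=16):
    f=s["frame"][v0-h:v0+h,u0-h:u0+h]
    H=cv2.cvtColor(f,cv2.COLOR_RGB2HSV).astype(int)
    hue={"red":0,"yellow":26,"green":72,"blue":110}[c]
    d=abs(H[...,0]-hue);d=np.minimum(d,180-d)
    m=((d<14)&(H[...,1]>130)&(H[...,2]>60)).astype(np.uint8)
    n,l,st,ce=cv2.connectedComponentsWithStats(m)
    i=1+np.argmax(st[1:,4]);return ce[i]+[u0-h,v0-h],st[i]
E
python3 - <<'E'
import pickle
from h import *
t=pickle.load(open("top.pkl","rb"));s=pickle.load(open("side.pkl","rb"))
for c,a,b in(("red",(293,217),(291,194)),("yellow",(463,247),(287,342)),("blue",(380,244),(276,260)),("green",(202,207),(286,146))):
    p,st=blob(t,c,*a);q,st2=blob(s,c,*b,18)
    print(c,p,st,at(t,*p,.062),"side",q,st2,at(s,*q,.061))
for n,a,z in(("nip",(250,230),.06),("tee",(333,224),.05),("cap",(420,253),.045)):print(n,at(t,*a,z))
im=[cv2.resize(t["frame"][190:270,180:490],None,fx=2.5,fy=2.5,interpolation=cv2.INTER_CUBIC)]
cv2.imwrite("pics/crop.png",im[0][:,:,::-1])
E
```

```text
red [293.22649573 217.32051282] [  8   8  17  18 234] [0.51353945 0.09475786] side [289.75545852 194.02183406] [  9  10  17  17 229] [0.51019404 0.08525739]
yellow [463.76190476 247.47619048] [  8   8  18  18 252] [ 0.45020638 -0.28793648] side [286.75       341.86821705] [  6   5  24  27 516] [ 0.44737097 -0.29472146]
blue [381.11353712 243.86462882] [  9   8  17  17 229] [ 0.45606686 -0.10370867] side [275.17445483 259.06542056] [  8   8  19  20 321] [ 0.45346475 -0.11084635]
green [200.67942584 206.63157895] [  7   8  17  16 209] [0.53562285 0.30597763] side [286.05 144.14] [ 12  12  13  11 100] [0.53372937 0.3000362 ]
nip [0.48378551 0.19275083]
tee [0.49930315 0.00467828]
cap [ 0.43552728 -0.19377943]
```

View pics/crop.png

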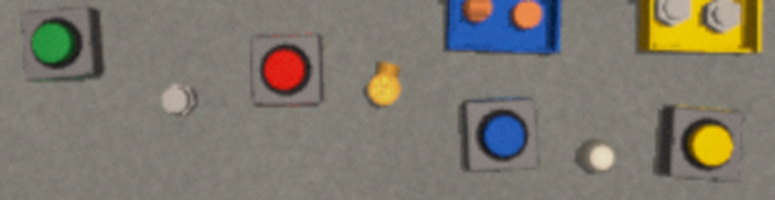

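The crop shows the cap tops centred at red (286,70), yellow (709,145) and blue (503,135), matching the blob results. I'll square the tool, shut the fingers and travel above red.

>>> jog_arm(turn=[[0,0,0.1416],[0,0,0.1416],[0,0,0.1416],[0,0,0],[0,0,0],[0,0,0],[0,0,0],[0,0,0],[0,0,0],[0,0,0],[0,0,0],[0,0,0],[0,0,0],[0,0,0],[0,0,0],[0,0,0],[0,0,0],[0,0,0],[0,0,0]], slide=[[0,0,0],[0,0,0],[0,0,0],[2.1,-4.05,0.4],[2.1,-4.05,0.4],[2.1,-4.05,0.4],[2.1,-4.05,0.4],[2.1,-4.05,0.4],[2.1,-4.05,0.4],[2.1,-4.05,0.4],[2.1,-4.05,0.4],[2.1,-4.05,0.4],[2.1,-4.05,0.4],[2.1,-4.05,0.4],[2.1,-4.05,0.4],[2.1,-4.05,0.4],[2.1,-4.05,0.4],[0,0,0],[0,0,0]], hand=[1,1,1,1,1,1,1,1,1,1,1,1,1,1,1,1,1,1,1], squeeze=20)

```text
time: 2.48
tool_pos: [0.51, 0.0843, 0.1891]
orientation: [-179.8, 0.0, 0.3]
ft_force: [-0.6, -0.4, 0.7]
grip_width: 0.002
grip_force: 0.0
```

```bash
python3 - <<'E'
from plant import r, imaging
import cv2,pickle
st=r.read_state();s=imaging.snapshot("wrist")
print({k:st[k] for k in("time","tool_pos","orientation","ft_force","grip_width","joint_positions")},s["camera_matrix"],s["tool_from_camera"])
pickle.dump((st,s),open("w1.pkl","wb"));cv2.imwrite("pics/w1.png",s["frame"][:,:,::-1])
E
```

```text
{'time': 2.475, 'tool_pos': array([0.50997057, 0.08431922, 0.18905559]), 'orientation': array([-1.79835792e+02,  4.78293633e-02,  3.06081888e-01]), 'ft_force': array([-0.60437781, -0.42224021,  0.66019051]), 'grip_width': 0.0020630587928124554, 'joint_positions': array([ 2.62946472e-01,  1.56859978e+01, -1.08145203e+01,  6.35474348e+01,
        1.64171970e-01,  1.79956864e+02])} [[309.70691629   0.         319.94632131]
 [  0.         309.70691629 199.27124472]
 [  0.           0.           1.        ]] [[-1.01154850e-04  9.52427483e-01  3.04765286e-01  7.55805655e-02]
 [ 9.99998651e-01 -4.03320659e-04  1.59233488e-03 -2.38910753e-04]
 [ 1.63950163e-03  3.04765036e-01 -9.52426157e-01 -1.28933016e-01]
 [ 0.00000000e+00  0.00000000e+00  0.00000000e+00  1.00000000e+00]]
```

View pics/w1.png

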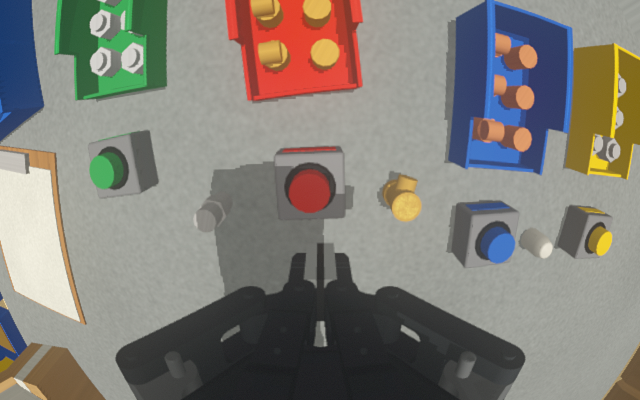

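The wrist view shows the red cap at (310,187), blue at (497,242), yellow at (600,241) and the tee top at (406,206). Joint 6 is almost at its limit, so I'll use yaw 90 instead, where the tool axes still line up with the world axes.

```bash
python3 - <<'E'
import pickle
from h import *
from scipy.spatial.transform import Rotation as R
st,s=pickle.load(open("w1.pkl","rb"));K=s["camera_matrix"];T=s["tool_from_camera"]
Rw=R.from_euler("xyz",st["orientation"],degrees=True).as_matrix()
for c,a in(("red",(310,188)),("blue",(497,242)),("yellow",(600,241))):
    (u,v),b=blob(s,c,*a,30 if c=="red" else 22)
    p=np.array([u-K[0,2],v-K[1,2]]);rr=np.hypot(*p);th=rr/K[0,0]
    d=np.array([np.sin(th)*p[0]/rr,-np.sin(th)*p[1]/rr,-np.cos(th)])
    o=Rw@T[:3,3]+st["tool_pos"];d=Rw@T[:3,:3]@d
    print(c,u,v,b,o+d*(.063-o[2])/d[2])
E
```

```text
red 309.2140825035562 191.00426742532005 [   9   11   41   44 1406] [0.51123082 0.09455818 0.063     ]
blue 500.5322338830585 246.36431784107947 [ 12   8  28  35 667] [ 0.45358306 -0.1030658   0.063     ]
yellow 599.7410358565737 240.597609561753 [ 10   7  24  30 502] [ 0.44999038 -0.27778883  0.063     ]
```

>>> jog_arm(turn=[[0,0,-0.1745],[0,0,-0.1745],[0,0,-0.1745],[0,0,-0.1745],[0,0,-0.1745],[0,0,-0.1745],[0,0,-0.1745],[0,0,-0.1745],[0,0,-0.1745],[0,0,0]], slide=[[0,0,0],[0,0,0],[0,0,0],[0,0,0],[0,0,0],[0,0,0],[0,0,0],[0,0,0],[0,0,0],[0,0,0]], hand=[1,1,1,1,1,1,1,1,1,1])

```text
time: 3.78
tool_pos: [0.5101, 0.0837, 0.1895]
orientation: [180.0, -0.2, 90.2]
ft_force: [-0.7, -0.7, -1.3]
grip_width: -0.0
grip_force: 0.0
```

>>> jog_arm(turn=[[0,0,0],[0,0,0],[0,0,0],[0,0,0],[0,0,0],[0,0,0],[0,0,0],[0,0,0],[0,0,0],[0,0,0]], slide=[[0.5,0.1,0],[0.5,0.05,0],[0,0,2.25],[0,0,2.25],[0,0,2.25],[0,0,1.25],[0,0,0.5],[0,0,0.5],[0,0,0],[0,0,0]], hand=[1,1,1,1,1,1,1,1,1,1])

```text
time: 5.03
tool_pos: [0.5121, 0.0948, 0.0997]
orientation: [180.0, -0.2, 90.3]
ft_force: [0.5, 0.8, 0.7]
grip_width: 0.0
grip_force: 0.0
```

```bash
python3 - <<'E'
from plant import r, imaging
import cv2,numpy as np
print(r.tip_extent,r.read_state()["tool_pos"],r.read_state()["ft_force"])
w=imaging.snapshot("wrist")["frame"];s=imaging.snapshot("side")["frame"][110:250,200:400]
cv2.imwrite("pics/p1.png",np.hstack([cv2.resize(w[100:400,160:480],(420,394)),cv2.resize(s,(380,394))])[:,:,::-1])
E
```

```text
0.014 [0.51207774 0.09481351 0.09970955] [0.53477903 0.8242021  0.68214898]
```

View pics/p1.png

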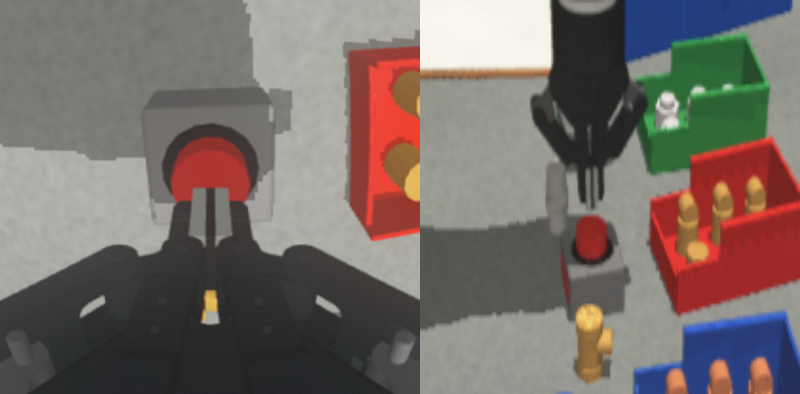

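The wrist crop shows the shut tips over the red cap, centred sideways. The side crop shows them just above it, so I'll descend slowly.

>>> jog_arm(turn=[[0,0,0],[0,0,0],[0,0,0],[0,0,0],[0,0,0],[0,0,0],[0,0,0],[0,0,0],[0,0,0],[0,0,0],[0,0,0],[0,0,0]], slide=[[0,0,0.5],[0,0,0.5],[0,0,0.4],[0,0,0.2],[0,0,0.2],[0,0,0.2],[0,0,0.2],[0,0,0.2],[0,0,0.2],[0,0,0.2],[0,0,0],[0,0,0]], hand=[1,1,1,1,1,1,1,1,1,1,1,1])

```text
time: 6.62
tool_pos: [0.5117, 0.0949, 0.0712]
orientation: [-180.0, -0.2, 90.3]
ft_force: [-0.4, 0.5, -0.1]
grip_width: 0.001
grip_force: 0.0
```

>>> jog_arm(turn=[[0,0,0],[0,0,0],[0,0,0],[0,0,0]], slide=[[0,0,0.1],[0,0,0.1],[0,0,0.1],[0,0,0]], hand=[1,1,1,1])

```text
time: 7.12
tool_pos: [0.5118, 0.0949, 0.0684]
orientation: [180.0, -0.2, 90.3]
ft_force: [-1.4, 0.2, 6.1]
grip_width: 0.001
grip_force: 2.7
```

>>> jog_arm(turn=[[0,0,0],[0,0,0],[0,0,0]], slide=[[0,0,0.1],[0,0,0.05],[0,0,0]], hand=[1,1,1])

```text
time: 7.5
tool_pos: [0.5118, 0.0949, 0.067]
orientation: [180.0, -0.2, 90.3]
ft_force: [-1.5, 0.4, 7.3]
grip_width: -0.001
grip_force: 3.5
```

Red is fully down and into the cushion. Next I'll lift off and travel to above yellow.

>>> jog_arm(turn=[[0,0,0],[0,0,0],[0,0,0],[0,0,0],[0,0,0],[0,0,0],[0,0,0],[0,0,0],[0,0,0],[0,0,0],[0,0,0],[0,0,0],[0,0,0],[0,0,0],[0,0,0],[0,0,0]], slide=[[0,0,-0.3],[0,0,-1],[0,0,-2.5],[0,0,-3.5],[-1.8,-0.2,-2],[-4,-0.7,-1],[-4,-0.7,-1],[-4,-0.7,0],[-4,-0.7,0],[-4,-0.7,0],[-4,-0.7,0],[-4,-0.7,0],[-4,-0.7,0],[-4,-0.4,0],[0,0,0],[0,0,0]], hand=[1,1,1,1,1,1,1,1,1,1,1,1,1,1,1,1])

```text
time: 9.5
tool_pos: [0.4518, -0.2834, 0.1788]
orientation: [-180.0, -0.2, 90.3]
ft_force: [-0.4, 0.1, 0.4]
grip_width: -0.0
grip_force: 0.0
```

```bash
cat >> h.py <<'E'
def wrist(name,c,h=22):
    from plant import r, imaging
    from scipy.spatial.transform import Rotation as R
    st=r.read_state();s=imaging.snapshot("wrist");K=s["camera_matrix"];T=s["tool_from_camera"]
    Rw=R.from_euler("xyz",st["orientation"],degrees=True).as_matrix();o=Rw@T[:3,3]+st["tool_pos"]
    (u,v),b=blob(s,c,310,190,60)
    p=np.array([u-K[0,2],v-K[1,2]]);rr=np.hypot(*p);th=rr/K[0,0]
    d=Rw@T[:3,:3]@np.array([np.sin(th)*p[0]/rr,-np.sin(th)*p[1]/rr,-np.cos(th)])
    print(c,u,v,b,o+d*(.063-o[2])/d[2],st["tool_pos"],st["orientation"],st["joint_positions"].round(1),st["ft_force"])
    t=imaging.snapshot("top");S=imaging.snapshot("side")
    cv2.imwrite(name,np.hstack([cv2.resize(s["frame"],(640,400))[:,120:520],S["frame"][80:480-80,160:560] if 0 else cv2.resize(S["frame"][120:400,200:480],(400,400))])[:,:,::-1])
E
python3 -c "
from h import *
wrist('pics/y1.png','yellow')"
```

```text
yellow 315.8602988953866 203.82391163092916 [  45   51   43   46 1539] [ 0.44598554 -0.28660307  0.063     ] [ 0.45183857 -0.28339752  0.17881666] [-179.99357005   -0.19414105   90.30566623] [-40.9  17.6  -9.6  62.9   0.1  48.8] [-0.40462386  0.08600932  0.36597194]
```

View pics/y1.png

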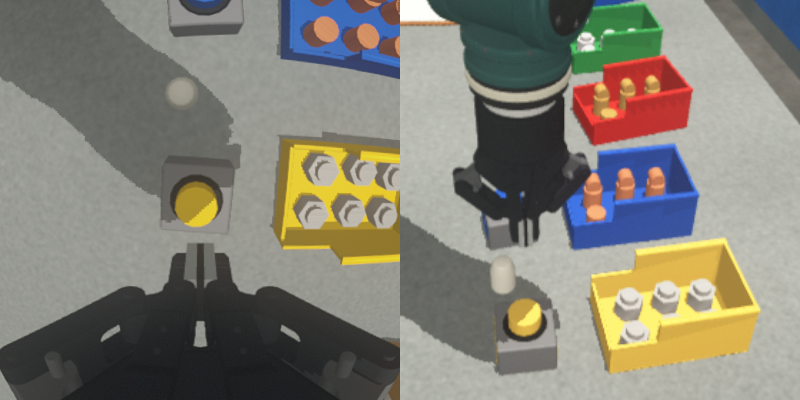

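The wrist crop shows the yellow cap at (196,204) on its housing, with the valve cap and bin clear of it. The measured centre is about (0.4475, -0.287).

>>> jog_arm(turn=[[0,0,0],[0,0,0],[0,0,0],[0,0,0],[0,0,0],[0,0,0],[0,0,0],[0,0,0],[0,0,0],[0,0,0],[0,0,0],[0,0,0],[0,0,0],[0,0,0],[0,0,0],[0,0,0],[0,0,0]], slide=[[-0.35,-0.4,0],[0,0,2.5],[0,0,2.5],[0,0,2.5],[0,0,1],[0,0,0.6],[0,0,0.5],[0,0,0.2],[0,0,0.2],[0,0,0.2],[0,0,0.2],[0,0,0.2],[0,0,0.2],[0,0,0.1],[0,0,0.1],[0,0,0.1],[0,0,0]], hand=[1,1,1,1,1,1,1,1,1,1,1,1,1,1,1,1,1])

```text
time: 11.78
tool_pos: [0.4481, -0.2871, 0.0678]
orientation: [180.0, -0.2, 90.3]
ft_force: [-0.0, -0.7, 6.4]
grip_width: 0.0
grip_force: 3.0
```

>>> jog_arm(turn=[[0,0,0],[0,0,0],[0,0,0]], slide=[[0,0,0.1],[0,0,0.05],[0,0,0]], hand=[1,1,1])

```text
time: 12.15
tool_pos: [0.4481, -0.2871, 0.0664]
orientation: [180.0, -0.2, 90.3]
ft_force: [-0.1, -0.6, 8.1]
grip_width: 0.005
grip_force: 3.9
```

>>> jog_arm(turn=[[0,0,0],[0,0,0],[0,0,0],[0,0,0],[0,0,0],[0,0,0],[0,0,0],[0,0,0],[0,0,0],[0,0,0],[0,0,0],[0,0,0]], slide=[[0,0,-0.3],[0,0,-1],[0,0,-2.5],[0,0,-3.5],[0,0,-2],[3,0.15,-1],[4,0.15,-1],[4,0.15,0],[4,0.15,0],[3.3,0.15,0],[0,0,0],[0,0,0]], hand=[1,1,1,1,1,1,1,1,1,1,1,1])

```text
time: 13.65
tool_pos: [0.4544, -0.1045, 0.1799]
orientation: [-180.0, -0.2, 90.3]
ft_force: [0.0, -0.0, 0.0]
grip_width: 0.001
grip_force: 0.0
```

```bash
python3 -c "
from h import *
wrist('pics/b1.png','blue')"
```

```text
blue 320.1533149171271 196.72790055248618 [  50   45   42   44 1448] [ 0.45210016 -0.10190759  0.063     ] [ 0.4544002  -0.10451279  0.17990208] [-1.79998249e+02 -1.65877292e-01  9.03363149e+01] [-23.1  11.2 -18.5  60.3   0.2  66.6] [ 0.03838551 -0.0388449   0.00326264]
```

View pics/b1.png

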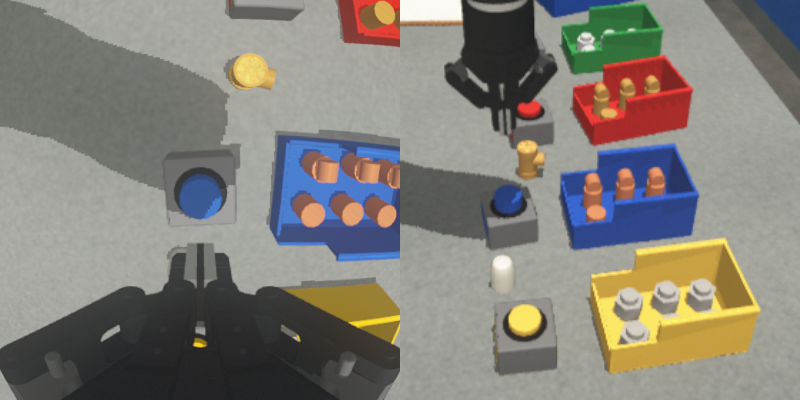

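The wrist crop shows the blue cap at (200,197). In the side crop the red and yellow caps are clearly lower and nothing else has moved. Next is blue, centre about (0.453, -0.103).

>>> jog_arm(turn=[[0,0,0],[0,0,0],[0,0,0],[0,0,0],[0,0,0],[0,0,0],[0,0,0],[0,0,0],[0,0,0],[0,0,0],[0,0,0],[0,0,0],[0,0,0],[0,0,0],[0,0,0],[0,0,0],[0,0,0],[0,0,0],[0,0,0]], slide=[[0.15,-0.15,0.1],[0,0,2.5],[0,0,2.5],[0,0,2.5],[0,0,1],[0,0,0.6],[0,0,0.5],[0,0,0.2],[0,0,0.2],[0,0,0.2],[0,0,0.2],[0,0,0.2],[0,0,0.2],[0,0,0.1],[0,0,0.1],[0,0,0.1],[0,0,0.1],[0,0,0.05],[0,0,0]], hand=[1,1,1,1,1,1,1,1,1,1,1,1,1,1,1,1,1,1,1])

```text
time: 16.18
tool_pos: [0.4531, -0.1025, 0.0664]
orientation: [180.0, -0.2, 90.3]
ft_force: [0.9, -1.4, 7.6]
grip_width: -0.003
grip_force: 3.9
```

>>> jog_arm(turn=[[0,0,0],[0,0,0],[0,0,0],[0,0,0],[0,0,0],[0,0,0],[0,0,0],[0,0,0],[0,0,0],[0,0,0],[0,0,0],[0,0,0]], slide=[[0,0,-0.3],[0,0,-1],[0,0,-2.5],[0,0,-3.5],[0,0,-4],[0,0,-4],[-4,-1,0],[-4,-1,0],[-4,-1,0],[-4,-1,0],[0,0,0],[0,0,0]], hand=[1,1,1,1,1,1,1,1,1,1,1,1])

```text
time: 17.68
tool_pos: [0.4136, -0.2626, 0.2188]
orientation: [-180.0, -0.2, 90.3]
ft_force: [0.0, -1.0, 0.0]
grip_width: 0.001
grip_force: 0.0
```

```bash
python3 - <<'E'
from plant import r, imaging
from h import *
import pickle
t0=pickle.load(open("top.pkl","rb"));t=imaging.snapshot("top");s=imaging.snapshot("side")
for c,a in(("red",(293,217)),("yellow",(463,247)),("blue",(380,244)),("green",(202,207))):print(c,blob(t0,c,*a)[0],blob(t,c,*a)[0])
print(r.read_state()["dq"].round(2))
a=cv2.resize(s["frame"][130:390,230:430],(462,600))
cv2.imwrite("pics/fin.png",np.hstack([a,cv2.copyMakeBorder(t["frame"][80:280,170:500],0,400,0,0,0)])[:,:,::-1])
E
```

```text
red [293.22649573 217.32051282] [293.66519824 217.27312775]
yellow [463.76190476 247.47619048] [463.3266129  247.39112903]
blue [381.11353712 243.86462882] [380.85844749 243.7260274 ]
green [200.67942584 206.63157895] [200.77990431 206.69856459]
[ 0.26 -0.   -0.01 -0.25 -0.14 -0.15]
```

View pics/fin.png

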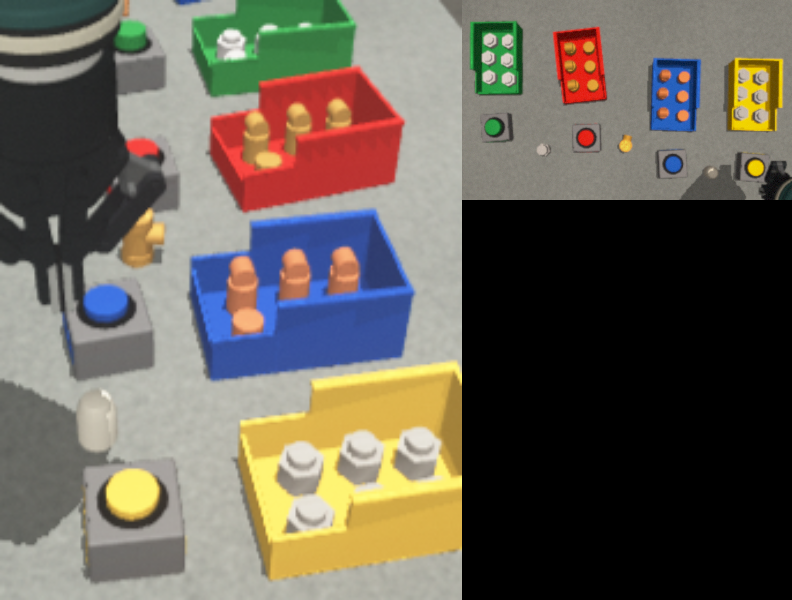

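The red, yellow and blue caps are down and the green one is still up. The counters and fittings are where they started, and the arm is clear of everything.

```bash
python3 -c "
from plant import r
print(r.hand_in())"
```

```text
the job is handed in; nothing more can be done
None
```

I pressed red, then yellow, then blue fully down (about 7–8 N each), left green up with the counters and fittings undisturbed and the arm clear, and handed the job in at about 18 s; no verdict was returned.

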